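# Fetch the lock cylinder from a tip-out bin behind standing containers

### The arm

A 6-joint arm with a two-finger parallel gripper is mounted at the origin on a cart in front of the work surface, level with it; the furniture and walls round the work are solid. World frame = base frame: x ahead of the robot, y to its left, z up, the work surface at z = 0. Lengths are in m, angles in rad, forces in N, time in s.
With the tool pointing down it reaches from about 0.25 to 0.775 m from the base axis. Payload 4 kg.
Tool frame: the origin (TCP) lies at the very end of the fingers, on their centre line; the grasp point (between the pads) lies hold_point_z behind it (hold_point_z is the distance from the TCP to the grasp point, in m); z points along the fingers, y is the direction in which the jaws open and shut (so a half turn about z gives the same grasp; the last joint's range is limited). The gripper opens to 94 mm and grips with 3 to 60 N. Pads are 16 mm wide; open, the fingers measure 119 mm over their backs; the gripper's body (75 mm by 177 mm) begins 78 mm behind the grasp point.
Start: joints at [-1.446, 0.087, 1.371, -0, 1.684, -0.103], TCP at [0.124, -0.536, 0.206] pointing down, gripper open.
Joint ranges: [-3.1, 3.1], [-0.76, 2.03], [0.27, 2.55], [-1.08, 4.22], [0.17, 2.65], [-2.57, 2.57]. Speed limits (rad/s): [2.79, 2.79, 3.14, 3.14, 3.14, 3.14].

### API

Orientations are given as [roll, pitch, yaw] about the fixed x, y, z axes, in that order (R = Rz(yaw) Ry(pitch) Rx(roll)).
In Python, from bench import * gives the robot as it stands.
- The arm moves only by the tool step_arm, never from a script. Its argument "increments" is text: rows parted by semicolons, each of 6 numbers parted by spaces: the shift along the tool's x, y, z in cm, then the turn, a rotation vector about the tool's x, y, z in rad. A call has 1 to 5 rows; each row shifts and turns the commanded pose from where the row before left it, along the tool's axes as they then stand; what a row does not reach is not made up. A row lasts 1/10 s, in which the tool goes at most 50 mm and 8.59 degrees, less where a joint would pass 70% of its speed; a pose out of reach is approached as far as the arm can. A call is refused whole if a number of a shift passes 5 or a number of a turn 0.15, either way. A call with a gripper value outside its range is refused whole. "claw" is the gripper's target within -1 to 1 (shut at 1, half-way at 0, fully open at -1), set as the call begins (left out, the last holds). The fingers move at their own pace and stop on an object; the grip force is fixed at half the most. Time passes only in rows, so rows that do not move let the fingers close. It gives the time, the measured TCP pose, the force and the opening at its end, in the units of the state.
- get_obs(): the state, without advancing time (a new reading comes with each control period).
- snapshot(name): name is "side" or "top"; returns the picture (400x640x3 uint8, red, green, blue); there is no depth.
- calibration(name): a dict with "camera_matrix" (3x3 intrinsics, pixels), "k1" (the pictures are not rectified: a ray, as slopes to the right and down, at radius r is drawn at 1 + k1 r^2 times it, then the intrinsics apply), "eye" and "orientation" of the camera in the world. Camera axes: x right, y up, looking along -z (the intrinsics and any distortion apply to the point x, -y, -z); pixel columns grow to the right and rows downward; lengths in m; the calibration is good to about 2 mm. A picture is of the moment at which its call begins. calibration takes no time and is no camera call.
- close_job(): hands the job in, once; it reports no verdict.
The state is a dict: "time": time; "joint_positions": joint angles; "qvel": joint speeds; "joint_torque": joint torques, N m; "tool_pos": TCP position; "ee_rot": TCP orientation; "wrist_force": force on the tool from outside, world axes, zero at the start; "wrist_torque": the same for the moment, N m; "width": finger opening in m.
Only numpy, scipy, OpenCV 4.12 (cv2) and the standard library are available. Lean on these libraries where they do the work, as an engineer would, in place of code of your own. Each camera call takes 0.05 s, during which the arm holds its last target. There are 200 camera calls.

### The job

The brass lock cylinder is needed for re-pinning: it lies in the rear pocket of one of the two tip-out bins. While both bins are still shut, stand the containers that block its swing aside (the bench to the left is clear); then tip the bin fully forward, take the cylinder out and seat it upright in the round bore of the pinning block. At the end shut the bin, and put each container back upright where it stood, to within 15 mm, without ever knocking one over.

Things in the scene. Friction and masses are not known exactly. Their poses are not given: they have to be found in the camera images.
- bin_rack: Grey rack, 100 deep x 230 wide x 114 mm high, fixed, with two bright steel tip-out bins (centres y = +57, -57 mm). Origin: centre of its underside; x from open front (-50 mm) to back, y left, z up. A clear hood at 111 to 114 mm height covers x = -6 mm to the back, so a shut bin's rear pocket cannot be reached. Cheeks 3 mm thick at y = -114, 0, +114 mm slope from 40 mm at the front up to the hood.
- bin_left (a joint): Tilt of the left bin in rad: 0 shut, 0.60 fully forward on its stop. Pivot: line along rack y at rack x = -44, z = 14 mm, the bin's lower front inner edge, level with its floor. Stiff hinge, stays where left, 5 to 10 N at the rim. The bin: 100 mm wide inside, front wall 60 mm high and 3 mm thick, back wall 26 mm; a divider 25 mm high parts a front space 37 mm long from the rear pocket, 48 mm long.
- bin_right (a joint): Tilt of the right bin, built like the left. To tip one, hook closed fingertips behind its front wall, 20 mm below the rim, and draw it towards rack -x and slightly down: the rim goes 32 mm forward, 12 mm down (a bin needs 50 mm free bench in front of the rack). To shut it, push the wall back from outside.
- bin_left_rim (a point): Middle of the rolled rim (6 mm thick, 98 mm long along y) on the left bin's front wall; shut: rack x = -48, z = 72 mm; the rim's top is 3 mm higher. Moves with the bin. A blank label card is below it.
- bin_right_rim (a point): The same on the right bin.
- cylinder: Brass mortise lock cylinder, 30 mm high, head 35 mm across on top, foot 28 mm. Origin: centre of its foot; z up through the head. Stands in the rear pocket of one bin (the other bin holds a brass padlock, which stays). With the bin tipped it leans forward about as much as the bin (at times 0.15 rad more); it can then be gripped across rack y, by its upper half, the gripper tilted equally.
- tin: Round tin with flat lid, 58 mm across, 58 mm high, 0.2 kg. Origin: centre of its underside, z up. The three containers stand in a row 45 mm in front of the rack, 90 mm apart, in any order; the middle one and the one on the cylinder's side block its bin. The bench at x 0.36 to 0.45, y 0.12 to 0.31 m (left of the rack) is clear, for setting them aside.
- round_pot: Round white pot with lid, 47 mm across, 50 mm high, 0.1 kg. Origin: centre of its underside, z up.
- square_tub: Square tub, 35 x 35 mm and 55 mm high, 0.1 kg. Origin: centre of its underside, z up, x and y along its sides.
- pinning_block_hole0 (a point): Centre of the mouth of the round bore (34 mm wide, 10 mm deep, chamfered) of the pinning block, a fixed aluminium bar 52 x 118 x 24 mm with a round bore and a slot; the mouth is 24 mm above the bench. z up, x and y along the block's sides; the slot lies on its -y side. A seated cylinder stands 20 mm above the block.

How it is judged:
By the outcome, as a careful person would: the job done as asked, in the order asked, and still so for the second after the job is handed in, with the robot touching nothing.
It also fails if it takes over 136 s, if anything falls off the work surface, if the arm or the gripper's body presses on something with over 40 N, if the wrist force passes 120 N, or if a joint passes its speed limit or range.

## Working session

There is one attempt and no reset: what is moved stays moved. The work goes in short steps, Python scripts to look and compute and a tool call to move; the robot and the scene stay as the last step left them, time stands still between calls to the robot, and variables do not carry over. Pictures are saved under pics/ and viewed, about 12 in all and at most 16, crops included, and the job is handed in when it is done.

Besides the shell and the picture viewer there is one more tool, called after "Emit:" as name(argument=value, ...) on one line, values as JSON. step_arm: Moves the arm, as the interface text tells. Its arguments: {"type":"object","properties":{"increments":{"type":"string"},"claw":{"type":"number"}},"required":["increments"]}

```bash
ls; mkdir -p pics; python3 - <<'E'
from bench import *
import cv2
o=get_obs();print(o)
for n in("side","top"):
    c=calibration(n);print(n,c)
    cv2.imwrite(f"pics/{n}0.png",snapshot(n)[:,:,::-1])
E
```

```text
pics
{'time': 0.0, 'joint_positions': array([-1.44609523e+00,  8.79449504e-02,  1.37223734e+00, -2.95744157e-05,
        1.68358340e+00, -1.03074150e-01]), 'qvel': array([-2.39357550e-04, -1.65344119e-03,  9.47159335e-04,  2.64803766e-04,
       -4.25875089e-05, -4.87846520e-04]), 'joint_torque': array([-1.95576117e-04, -3.40187716e+01, -3.02420533e+01,  7.17173656e-02,
        3.30512412e-02, -1.48171475e-04]), 'tool_pos': array([ 0.12412742, -0.53525363,  0.20431825]), 'ee_rot': array([-3.13942813e+00, -1.94349365e-04,  2.27771736e-01]), 'wrist_force': array([-0.54416834, -1.24466773, -0.35748631]), 'wrist_torque': array([-0.03129838,  0.01948415,  0.02348635]), 'width': 0.0939812655509232}
side {'camera_matrix': array([[472.87570462,   0.        , 317.6027144 ],
       [  0.        , 472.87570462, 194.87761759],
       [  0.        ,   0.        ,   1.        ]]), 'k1': -0.07756087552538073, 'eye': array([ 0.37399037, -0.88876869,  0.6107852 ]), 'orientation': array([ 0.89080617, -0.00452625, -0.16000501])}
top {'camera_matrix': array([[406.83860358,   0.        , 321.61085415],
       [  0.        , 406.83860358, 192.16732895],
       [  0.        ,   0.        ,   1.        ]]), 'k1': -0.08196638173176722, 'eye': array([ 0.38084403, -0.20818206,  0.90763058]), 'orientation': array([ 0.1364019 ,  0.00575123, -1.58177688])}
```

View pics/side0.png

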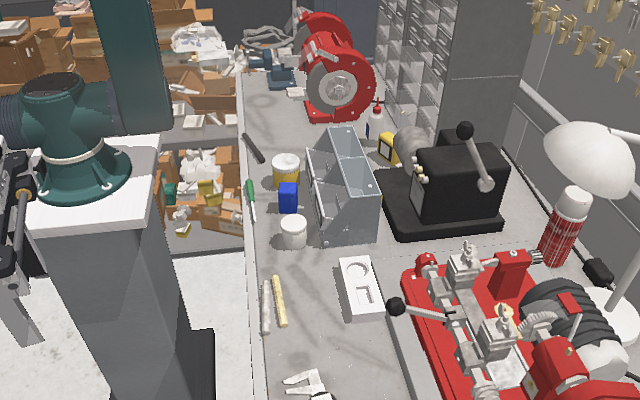

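View pics/top0.png

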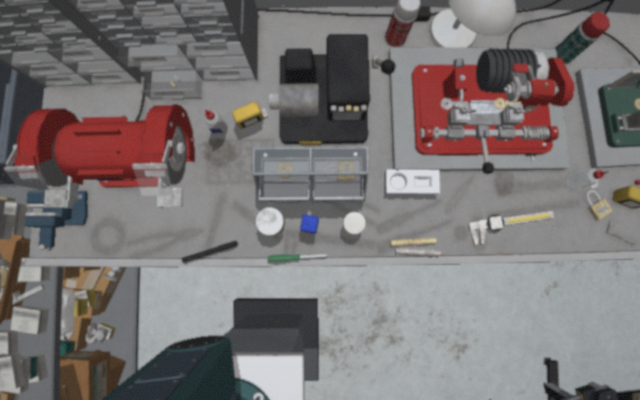

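The side view shows the tin at (285,172), tub at (288,198), pot at (293,232), rack at about (345,185) and block at (360,290). The top view shows the same row at (269,221), (310,224) and (354,225), and the bore at about (398,181). Next, enlarged crops.

```bash
python3 - <<'E'
import cv2
t=cv2.imread("pics/top0.png")[138:248,245:445]
s=cv2.imread("pics/side0.png")[115:325,240:400]
cv2.imwrite("pics/tc.png",cv2.resize(t,None,fx=4,fy=4,interpolation=cv2.INTER_CUBIC))
cv2.imwrite("pics/sc.png",cv2.resize(s,None,fx=2.8,fy=2.8,interpolation=cv2.INTER_CUBIC))
E
cat > h.py <<'E'
from bench import *
import numpy as np, cv2
from scipy.spatial.transform import Rotation as R
def rot(e): return R.from_euler('xyz',e).as_matrix()
def ray(n,u,v):
    c=calibration(n);K=c["camera_matrix"]
    p=np.array([(u-K[0,2])/K[0,0],(v-K[1,2])/K[1,1]])
    q=p.copy()
    for _ in range(20): q=p/(1+c["k1"]*(q@q))
    return np.array(c["eye"]),rot(c["orientation"])@np.array([q[0],-q[1],-1])
def atz(n,u,v,z):
    e,d=ray(n,u,v); return e+d*(z-e[2])/d[2]
def proj(n,P):
    c=calibration(n);K=c["camera_matrix"]
    p=rot(c["orientation"]).T@(np.array(P)-c["eye"]); q=np.array([p[0],-p[1]])/-p[2]
    q=q*(1+c["k1"]*(q@q)); return K[:2,:2]@q+K[:2,2]
def tri(obs):
    A=np.zeros((3,3));b=np.zeros(3)
    for n,u,v in obs:
        e,d=ray(n,u,v);d/=np.linalg.norm(d);M=np.eye(3)-np.outer(d,d);A+=M;b+=M@e
    return np.linalg.solve(A,b)
def inc(pos,rpy):
    """remaining tool-frame shift (cm) and rotvec to reach a target from the measured pose"""
    o=get_obs();Rc=rot(o["ee_rot"]);
    return Rc.T@(np.array(pos)-o["tool_pos"])*100, R.from_matrix(Rc.T@rot(rpy)).as_rotvec()
E
```

```text
(no output)
```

View pics/tc.png

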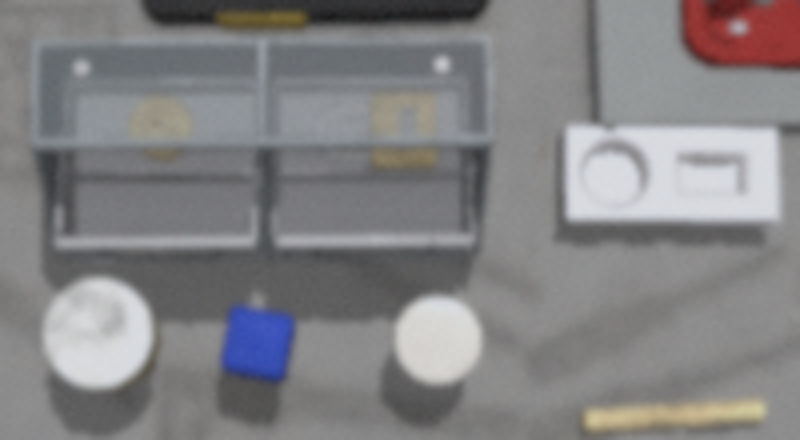

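View pics/sc.png

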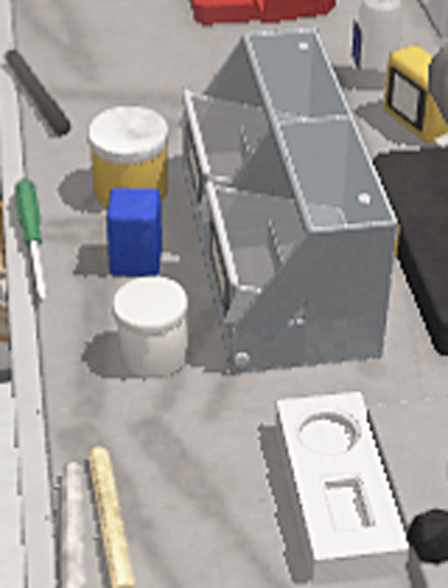

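The top crop shows round brass under the hood in the left bin and the padlock in the right one. Lids are at tin (98,333), tub (259,343) and pot (438,340), bore at (614,172), hood corners at (33,38), (492,38), (490,148), (35,150). In the side crop the lids are at tin (128,134), pot (150,303), bore (330,432).

```bash
python3 - <<'E'
from h import *
np.set_printoptions(precision=4,suppress=True)
T=lambda x,y:("top",(x+.5)/4-.5+245,(y+.5)/4-.5+138)
S=lambda x,y:("side",(x+.5)/2.8-.5+240,(y+.5)/2.8-.5+115)
for n,t,s,z in [("tin",(98,333),(128,134),.058),("tub",(259,343),(134,202),.055),("pot",(438,340),(150,303),.05),("bore",(614,172),(330,432),.024)]:
    print(n,atz(*T(*t),z),atz(*S(*s),z),tri([T(*t),S(*s)]))
for n,z,ps in [("hood",.114,[(33,38),(492,38),(490,148),(35,150)]),("tub",.055,[(231,305),(294,311),(289,381),(223,373)]),("block",.024,[(566,126),(779,122),(781,220),(566,222)]),("rimL",.075,[(55,240),(257,240)]),("rimR",.075,[(275,240),(475,240)]),("cyl",.047,[(161,125)])]:
    P=[atz(*T(*p),z) for p in ps];print(n,np.array(P)[:,:2].tolist(),np.mean(P,0))
for p in [(245,33),(318,30),(395,226),(308,226)]: print("hood side",atz(*S(*p),.114))
for a,b in [(276,400),(365,393)]: print("blk side",atz(*S(a,b),.024))
E
```

```text
tin [ 0.4382 -0.0941  0.058 ] [ 0.4374 -0.1011  0.058 ] [ 0.4383 -0.0933  0.0526]
tub [ 0.4322 -0.1782  0.055 ] [ 0.4332 -0.1777  0.055 ] [ 0.4327 -0.1782  0.0554]
pot [ 0.433  -0.2723  0.05  ] [ 0.4322 -0.2753  0.05  ] [ 0.4328 -0.2725  0.0475]
bore [ 0.5259 -0.3734  0.024 ] [ 0.5265 -0.3758  0.024 ] [ 0.5267 -0.3739  0.0218]
hood [[0.5827441747885415, -0.06778185773312212], [0.5797618351613754, -0.2979423136824195], [0.5238465809198782, -0.29539591305306934], [0.5255982486933537, -0.06959137211529043]] [ 0.553  -0.1827  0.114 ]
tub [[0.4523522237118115, -0.16363615768615009], [0.4488237265395369, -0.19670482676558124], [0.4122211907245168, -0.19373039969237602], [0.41675929572305337, -0.159269458424554]] [ 0.4325 -0.1783  0.055 ]
block [[0.5519564359195455, -0.3477384143739475], [0.5530340034960178, -0.4667735340334579], [0.49809099127297046, -0.4650335806157795], [0.49838959569273245, -0.3459555057206577]] [ 0.5254 -0.4064  0.024 ]
rimL [[0.4853211709536917, -0.0737579579361668], [0.4841210746772594, -0.1782563969207752]] [ 0.4847 -0.126   0.075 ]
rimR [[0.48401306776256536, -0.18753942474014718], [0.48279792604597316, -0.2906618503902826]] [ 0.4834 -0.2391  0.075 ]
cyl [[0.5506214684550296, -0.12591096128600954]] [ 0.5506 -0.1259  0.047 ]
hood side [ 0.5287 -0.0666  0.114 ]
hood side [ 0.5823 -0.0704  0.114 ]
hood side [ 0.5782 -0.3002  0.114 ]
hood side [ 0.5268 -0.2922  0.114 ]
blk side [ 0.4999 -0.3453  0.024 ]
blk side [ 0.5547 -0.3481  0.024 ]
```

Emit:
step_arm(increments="0 0 0 0 0 0.119; 0 0 0 0 0 0.119; 2.8 -4 0 0 0 0; 2.8 -4 0 0 0 0; 2.8 -4 0 0 0 0")

```text
time: 0.6
tool_pos: [0.2098, -0.4151, 0.2046]
ee_rot: [-3.14, 0.0, -0.012]
wrist_force: [1.1, -0.4, 0.1]
width: 0.0943
```

```bash
python3 - <<'E'
import bench
print([ (k,getattr(bench,k)) for k in dir(bench) if not k.startswith('_')])
E
```

```text
[('IKError', <class 'bench.IKError'>), ('calibration', <function make.<locals>.<lambda> at 0x7f9523bf8680>), ('close_job', <function connect.<locals>.done at 0x7f9523b6b740>), ('get_obs', <function make.<locals>.<lambda> at 0x7f9523bf85e0>), ('hold_point_z', 0.0188), ('snapshot', <function make.<locals>.drawn_camera at 0x7f9523bf80e0>)]
```

Emit:
step_arm(increments="2.85 -4 0 0 0 0; 2.85 -4 0 0 0 0; 2.85 -4 0 0 0 0; 2.85 -4 0 0 0 0; 2.85 -4 0 0 0 0")

```text
time: 1.1
tool_pos: [0.3545, -0.2162, 0.2052]
ee_rot: [3.142, -0.0, -0.011]
wrist_force: [0.6, -1.2, -0.6]
width: 0.0938
```

Emit:
step_arm(increments="2.85 -4 0 0 0 0; 2.85 -4 0 0 0 0; 2.85 -4 0 0 0 0; 0 0 0 0 0 0; 0 0 0 0 0 0")

```text
time: 1.6
tool_pos: [0.4406, -0.0982, 0.2048]
ee_rot: [3.141, 0.002, -0.007]
wrist_force: [-0.0, -1.4, 0.1]
width: 0.0939
```

Emit:
step_arm(increments="-0.2 -0.2 5 0 0 0; 0 0 5 0 0 0; 0 0 4 0 0 0; 0 0 3 0 0 0; 0 0 1.5 0 0 0")

```text
time: 2.1
tool_pos: [0.4351, -0.0981, 0.017]
ee_rot: [-3.14, 0.006, -0.014]
wrist_force: [-0.2, 0.2, 0.2]
width: 0.0941
```

Emit:
step_arm(increments="0 0 0 0 0 0; 0 0 0 0 0 0; 0 0 0 0 0 0; 0 0 0 0 0 0; 0 0 0 0 0 0", claw=1)

```text
time: 2.6
tool_pos: [0.4396, -0.0967, 0.0219]
ee_rot: [-3.141, -0.002, -0.011]
wrist_force: [-0.9, 2.2, 2.0]
width: 0.0576
```

Emit:
step_arm(increments="0 0 0 0 0 0; 0 0 0 0 0 0; 0 0 0 0 0 0; 0 0 0 0 0 0; 0 0 0 0 0 0")

```text
time: 3.1
tool_pos: [0.4396, -0.0965, 0.0219]
ee_rot: [-3.141, -0.002, -0.01]
wrist_force: [-1.2, 2.2, 5.5]
width: 0.0569
```

Emit:
step_arm(increments="0 0 -2 0 0 0; 0 0 -3 0 0 0; 0 -2 -2 0 0 0; 0 -3 0 0 0 0; -1 -4 0 0 0 0")

```text
time: 3.6
tool_pos: [0.4309, -0.0073, 0.0914]
ee_rot: [3.14, -0.003, -0.013]
wrist_force: [0.4, 0.8, -1.1]
width: 0.0567
```

Emit:
step_arm(increments="-1 -4 0 0 0 0; -1 -4 0 0 0 0; 0 -4 0 0 0 0; 0 -4 0 0 0 0; 0 -4 0 0 0 0")

```text
time: 4.1
tool_pos: [0.4112, 0.1945, 0.0902]
ee_rot: [3.14, -0.001, -0.01]
wrist_force: [0.5, 0.6, -1.0]
width: 0.0568
```

Emit:
step_arm(increments="0 -4 0 0 0 0; 0 -2.5 0 0 0 0; 0 0 0 0 0 0; 0 0 0 0 0 0; 0 0 0 0 0 0")

```text
time: 4.6
tool_pos: [0.4122, 0.2572, 0.0901]
ee_rot: [3.14, 0.0, -0.011]
wrist_force: [0.6, -0.3, -1.2]
width: 0.0568
```

Lower it back to the grasp height (z 0.0219), release, and check that it stands.

Emit:
step_arm(increments="0 0 2.5 0 0 0; 0 0 2 0 0 0; 0 0 1.2 0 0 0; 0 0 0.8 0 0 0; 0 0 0.3 0 0 0")

```text
time: 5.1
tool_pos: [0.4122, 0.2576, 0.0219]
ee_rot: [3.141, 0.001, -0.011]
wrist_force: [-0.3, -0.2, 6.5]
width: 0.0565
```

Emit:
step_arm(increments="0 0 0 0 0 0; 0 0 0 0 0 0; 0 0 0 0 0 0")

```text
time: 5.4
tool_pos: [0.413, 0.2586, 0.0234]
ee_rot: [-3.141, -0.002, -0.01]
wrist_force: [-0.5, -0.2, -1.3]
width: 0.0572
```

Emit:
step_arm(increments="0 0 0 0 0 0; 0 0 0 0 0 0; 0 0 0 0 0 0; 0 0 0 0 0 0; 0 0 0 0 0 0", claw=-1)

```text
time: 5.9
tool_pos: [0.4124, 0.2583, 0.0226]
ee_rot: [-3.142, -0.0, -0.01]
wrist_force: [-0.6, 0.3, 0.5]
width: 0.0926
```

Emit:
step_arm(increments="0 0 -2 0 0 0; 0 0 -4.5 0 0 0; 0 0 -4 0 0 0; 0.3 4 -2 0 0 0; 0.3 4.8 0 0 0 0")

```text
time: 6.4
tool_pos: [0.4199, 0.1711, 0.1521]
ee_rot: [-3.139, -0.009, -0.006]
wrist_force: [1.2, 0.1, -0.0]
width: 0.0943
```

Emit:
step_arm(increments="0.3 4.8 0 0 0 0; 0.3 4.8 0 0 0 0; 0.3 4.8 0 0 0 0; 0.3 4.8 0 0 0 0; 0.3 4.8 0 0 0 0")

```text
time: 6.9
tool_pos: [0.4297, -0.0718, 0.1478]
ee_rot: [3.141, -0.001, -0.01]
wrist_force: [0.8, 0.7, 0.8]
width: 0.0939
```

Emit:
step_arm(increments="0.3 4.8 0 0 0 0; 0.1 4 0 0 0 0; 0 2 0 0 0 0.1; 0 0 0 0 0 0; 0 0 0 0 0 0")

```text
time: 7.4
tool_pos: [0.4327, -0.1778, 0.1474]
ee_rot: [-3.141, 0.0, -0.11]
wrist_force: [0.8, 0.0, 0.3]
width: 0.0938
```

```bash
python3 - <<'E'
from h import *
a=cv2.resize(snapshot("top")[138:248,105:365],None,fx=2.4,fy=2.4,interpolation=cv2.INTER_CUBIC)
b=cv2.resize(snapshot("side")[70:270,210:400],None,fx=1.6,fy=1.6,interpolation=cv2.INTER_CUBIC)
w=np.zeros((a.shape[0]+b.shape[0],a.shape[1],3),np.uint8);w[:a.shape[0]]=a;w[a.shape[0]:,:b.shape[1]]=b
cv2.imwrite("pics/p5.png",w[:,:,::-1]);print(inc([.4325,-.178,.02],[np.pi,0,-.11]))
E
```

```text
(array([-0.02765549,  0.12232391, 12.75213936]), array([-4.71730891e-04,  5.64948151e-05,  2.10730419e-03]))
```

View pics/p5.png

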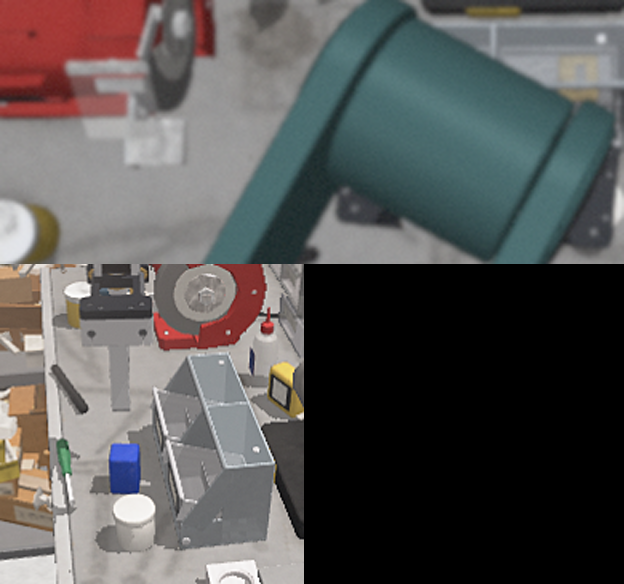

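The tin stands at the far left and the tub is still in place. Lowering with the jaws narrowed a little to clear the pot.

Emit:
step_arm(increments="0 0 4 0 0 0; 0 0 4 0 0 0; 0 0 2.5 0 0 0; 0 0 1.5 0 0 0; 0 0 0.5 0 0 0", claw=-0.4)

```text
time: 8.0
tool_pos: [0.4316, -0.1758, 0.0205]
ee_rot: [-3.14, 0.004, -0.107]
wrist_force: [-0.3, -0.1, 0.3]
width: 0.0661
```

Emit:
step_arm(increments="0 0 0 0 0 0; 0 0 0 0 0 0; 0 0 0 0 0 0; 0 0 0 0 0 0; 0 0 0 0 0 0", claw=1)

```text
time: 8.5
tool_pos: [0.4336, -0.1782, 0.0237]
ee_rot: [3.141, -0.002, -0.11]
wrist_force: [-0.1, 1.8, 3.9]
width: 0.0353
```

Emit:
step_arm(increments="0 0 0 0 0 0; 0 0 0 0 0 0; 0 0 0 0 0 0")

```text
time: 8.8
tool_pos: [0.4336, -0.1782, 0.0237]
ee_rot: [3.141, -0.002, -0.11]
wrist_force: [-0.2, 1.2, 5.6]
width: 0.0355
```

Emit:
step_arm(increments="0 0 -2 0 0 0; 0 0 -3 0 0 0; 0 -2 -2 0 0 0; 0 -3 0 0 0 0; -1 -4 0 0 0 0")

```text
time: 9.3
tool_pos: [0.4338, -0.0878, 0.0931]
ee_rot: [3.141, -0.002, -0.113]
wrist_force: [0.2, 1.0, 0.1]
width: 0.0357
```

Emit:
step_arm(increments="-1 -4 0 0 0 0; -1 -4 0 0 0 0; -1 -4 0 0 0 0; -1 -4 0 0 0 0; -1 -4 0 0 0 0")

```text
time: 9.8
tool_pos: [0.4043, 0.1181, 0.0919]
ee_rot: [3.141, 0.0, -0.111]
wrist_force: [0.4, 0.2, -1.2]
width: 0.036
```

Emit:
step_arm(increments="0 -3 0 0 0 0; 0 -1.3 0 0 0 0; 0 0 0 0 0 0; 0 0 0 0 0 0")

```text
time: 10.2
tool_pos: [0.4097, 0.1586, 0.0921]
ee_rot: [3.14, 0.001, -0.11]
wrist_force: [0.0, -0.7, -1.1]
width: 0.0357
```

Emit:
step_arm(increments="0 0 2.5 0 0 0; 0 0 2 0 0 0; 0 0 1.2 0 0 0; 0 0 0.8 0 0 0; 0 0 0.3 0 0 0")

```text
time: 10.7
tool_pos: [0.4097, 0.1588, 0.0239]
ee_rot: [3.141, 0.001, -0.111]
wrist_force: [-0.4, -0.0, -0.4]
width: 0.0356
```

Emit:
step_arm(increments="0 0 0 0 0 0; 0 0 0 0 0 0; 0 0 0 0 0 0")

```text
time: 11.0
tool_pos: [0.4106, 0.1598, 0.0254]
ee_rot: [-3.141, -0.002, -0.11]
wrist_force: [-0.4, -1.4, -1.7]
width: 0.0357
```

Emit:
step_arm(increments="0 0 0.15 0 0 0; 0 0 0 0 0 0; 0 0 0 0 0 0")

```text
time: 11.3
tool_pos: [0.4105, 0.1599, 0.0237]
ee_rot: [-3.141, -0.002, -0.11]
wrist_force: [0.1, 0.6, 1.1]
width: 0.0359
```

Emit:
step_arm(increments="0 0 0 0 0 0; 0 0 0 0 0 0; 0 0 0 0 0 0; 0 0 0 0 0 0; 0 0 0 0 0 0", claw=-0.4)

```text
time: 11.8
tool_pos: [0.4097, 0.1596, 0.0229]
ee_rot: [3.141, 0.0, -0.11]
wrist_force: [-0.9, 0.9, -0.0]
width: 0.0656
```

Emit:
step_arm(increments="0 0 -2 0 0 0; 0 0 -4 0 0 0; 0 0 -4 0 0 0; 0 0 -4 0 0 0; 0 0 0 0 0 -0.1")

```text
time: 12.3
tool_pos: [0.4135, 0.1605, 0.1699]
ee_rot: [-3.139, -0.012, -0.008]
wrist_force: [1.2, -0.3, -0.1]
width: 0.0661
```

Emit:
step_arm(increments="1.34 4.07 0 0 0 0; 1.34 4.07 0 0 0 0; 1.34 4.07 0 0 0 0; 1.34 4.07 0 0 0 0; 1.34 4.07 0 0 0 0", claw=1)

```text
time: 12.8
tool_pos: [0.475, -0.0462, 0.1631]
ee_rot: [-3.142, -0.0, -0.01]
wrist_force: [0.8, 0.6, 0.4]
width: 0.0294
```

Emit:
step_arm(increments="1.34 4.07 0 0 0 0; 1.34 4.07 0 0 0 0; 0 0 0 0 0 0; 0 0 0 0 0 0")

```text
time: 13.2
tool_pos: [0.5005, -0.1267, 0.1625]
ee_rot: [-3.141, 0.001, -0.012]
wrist_force: [-0.5, -0.2, -0.2]
width: 0.001
```

```bash
python3 - <<'E'
from h import *
b=cv2.resize(snapshot("side")[50:260,230:420],None,fx=2.8,fy=2.8,interpolation=cv2.INTER_CUBIC)
cv2.imwrite("pics/p6.png",b[:,:,::-1]);print(inc([.501,-.126,.052],[np.pi,0,-.011]))
E
```

```text
(array([ 0.06505682,  0.0307664 , 11.07309551]), array([-0.00088493,  0.00084243,  0.00048177]))
```

View pics/p6.png

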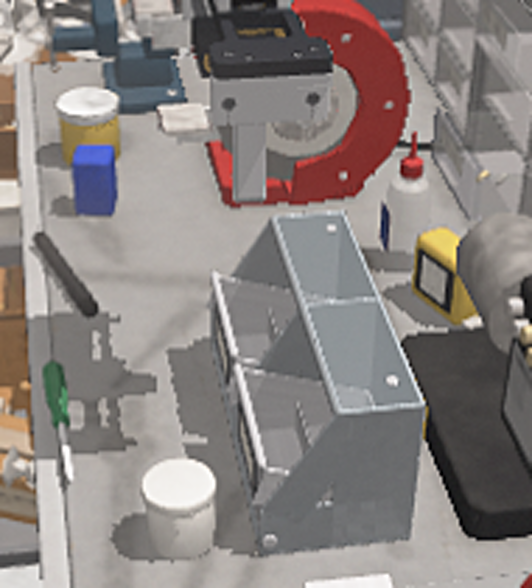

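Tin (90,125) and tub (95,180) stand upright on the left. Fingertips are closed above the left bin's front space; lowering.

Emit:
step_arm(increments="0 0 4 0 0 0; 0 0 3 0 0 0; 0 0 2 0 0 0; 0 0 1 0 0 0; 0 0 1 0 0 0")

```text
time: 13.75
tool_pos: [0.5009, -0.1251, 0.053]
ee_rot: [3.141, -0.001, -0.008]
wrist_force: [-0.8, -0.5, 0.5]
width: 0.0003
```

Emit:
step_arm(increments="-0.2 0 0 0 0 0; -0.3 0 0 0 0 0; -0.3 0 0 0 0 0; -0.3 0 0.1 0 0 0; -0.3 0 0.1 0 0 0")

```text
time: 14.25
tool_pos: [0.4921, -0.1262, 0.0541]
ee_rot: [3.141, -0.014, -0.01]
wrist_force: [9.5, 2.5, -0.2]
width: 0.0001
```

Emit:
step_arm(increments="-0.3 0 0.1 0 0 0; -0.3 0 0.1 0 0 0; -0.3 0 0.15 0 0 0; -0.3 0 0.15 0 0 0; 0 0 0 0 0 0")

```text
time: 14.75
tool_pos: [0.4803, -0.1262, 0.0509]
ee_rot: [3.14, -0.015, -0.01]
wrist_force: [6.1, 1.9, 5.6]
width: 0.0002
```

Emit:
step_arm(increments="-0.2 0 0.1 0 0 0; -0.2 0 0.1 0 0 0; -0.2 0 0.1 0 0 0; 0 0 0 0 0 0")

```text
time: 15.15
tool_pos: [0.4741, -0.1263, 0.0477]
ee_rot: [3.14, -0.014, -0.01]
wrist_force: [6.7, 2.0, 5.7]
width: 0.0003
```

Emit:
step_arm(increments="-0.2 0 0.1 0 0 0; -0.2 0 0.1 0 0 0; 0 0 0 0 0 0")

```text
time: 15.45
tool_pos: [0.472, -0.1263, 0.0464]
ee_rot: [3.14, -0.019, -0.011]
wrist_force: [9.0, 3.9, 5.7]
width: 0.0005
```

Emit:
step_arm(increments="-0.2 0 0.1 0 0 0; -0.2 0 0.1 0 0 0; 0 0 0 0 0 0")

```text
time: 15.75
tool_pos: [0.4718, -0.1263, 0.0465]
ee_rot: [3.14, -0.028, -0.011]
wrist_force: [15.3, 3.2, 7.1]
width: 0.0002
```

Emit:
step_arm(increments="1 0 0 0 0 0; 0.7 0 -1 0 0 0; 0 0 -4 0 0 0; 0 0 -5 0 0 0; 0 0 -4 0 0 0")

```text
time: 16.25
tool_pos: [0.4774, -0.1261, 0.1817]
ee_rot: [3.141, 0.0, -0.01]
wrist_force: [1.0, -0.3, -0.1]
width: 0.0005
```

Emit:
step_arm(increments="-1 -4.8 0 0 0 0; -1 -4.8 0 0 0 0; -1 -4.8 0 0 0 0; -1 -4.8 0 0 0 0; -1 -4.8 0 0 0 0", claw=-0.2)

```text
time: 16.75
tool_pos: [0.429, 0.1158, 0.1795]
ee_rot: [3.141, 0.0, -0.011]
wrist_force: [0.8, -1.0, -0.3]
width: 0.0366
```

```bash
python3 - <<'E'
from h import *
a=cv2.resize(snapshot("top")[138:248,245:375],None,fx=4,fy=4,interpolation=cv2.INTER_CUBIC)
b=cv2.resize(snapshot("side")[115:255,280:390],None,fx=2.8,fy=2.8,interpolation=cv2.INTER_CUBIC)
w=np.zeros((max(a.shape[0],b.shape[0]),800,3),np.uint8);w[:a.shape[0],:520]=a;b=b[:,:280];w[:b.shape[0],520:520+b.shape[1]]=b
cv2.imwrite("pics/p7.png",w[:,:,::-1])
E
```

```text
(no output)
```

View pics/p7.png

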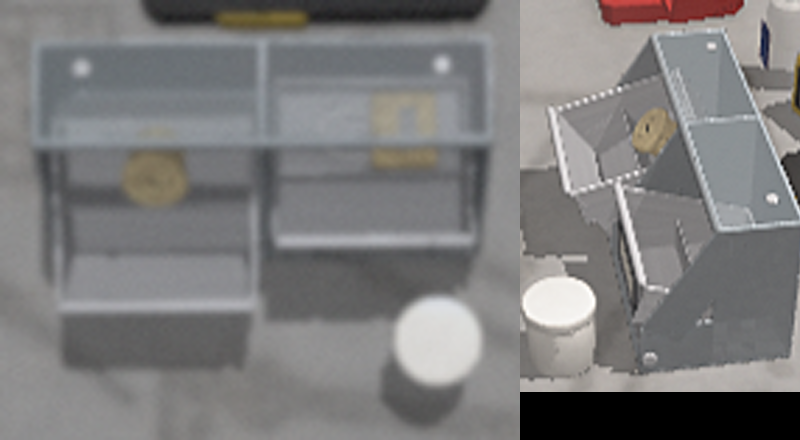

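The left bin is on its stop. The head centre is near (155,178) in the top part and (653,131) in the side part, so it appears to have slid forward to the divider.

```bash
python3 - <<'E'
from h import *
np.set_printoptions(precision=4,suppress=True)
T=lambda x,y:("top",(x+.5)/4-.5+245,(y+.5)/4-.5+138)
S=lambda x,y:("side",(x-520+.5)/2.8-.5+280,(y+.5)/2.8-.5+115)
P=tri([T(155,178),S(653,131)]);print("head",P, P-[.5315,-.1827,0])
print("resid",proj("top",P)-T(155,178)[1:],proj("side",P)-S(653,131)[1:])
print("rim",tri([T(62,305),S(550,108)]),tri([T(258,303),S(570,190)]))
O=np.array([.5315,-.1827,0])+[-.044,.057,.014]
for s in (57.5,60,64):
  for a in (.6,.75):
    f=O+np.array([s*np.cos(.6),0,s*np.sin(.6)])/1e3
    h=f+.03*np.array([-np.sin(a),0,np.cos(a)])
    th=np.linspace(0,6.28,40);u=np.array([np.cos(a),0,np.sin(a)]);C=h+.0175*(np.cos(th)[:,None]*u+np.sin(th)[:,None]*[0,1,0])
    Q=np.array([proj("top",c) for c in C]);Q=(Q-[245,138]+.5)*4-.5
    Q2=np.array([proj("side",c) for c in C]);Q2=(Q2-[280,115]+.5)*2.8-.5+[520,0]
    print(s,a,h,Q.min(0),Q.max(0),Q2.min(0),Q2.max(0))
E
```

```text
head [ 0.5187 -0.1249  0.0683] [-0.0128  0.0578  0.0683]
resid [ 0.0141 -0.2165] [-0.2238  0.0381]
rim [ 0.4517 -0.0757  0.0625] [ 0.4525 -0.1781  0.0634]
57.5 0.6 [ 0.518  -0.1257  0.0712] [122.562  146.8276] [189.6186 207.5605] [631.2242 109.4289] [672.4492 147.6776]
57.5 0.75 [ 0.5145 -0.1257  0.0684] [123.1074 156.9045] [190.0546 212.3789] [628.5485 111.5875] [665.3002 152.8784]
60 0.6 [ 0.5201 -0.1257  0.0726] [122.2607 142.3995] [189.4048 203.2906] [634.075  107.5476] [675.368  145.7905]
60 0.75 [ 0.5166 -0.1257  0.0698] [122.8072 152.4895] [189.8418 208.1378] [631.3893 109.7035] [668.2158 151.0034]
64 0.6 [ 0.5234 -0.1257  0.0749] [121.7776 135.2906] [189.0619 196.4355] [638.6438 104.5328] [680.0459 142.7662]
64 0.75 [ 0.5199 -0.1257  0.0721] [122.3257 145.4015] [189.5003 201.3291] [635.9423 106.6843] [672.8969 147.9984]
```

Emit:
step_arm(increments="0 0 0 0 0.12 0; 0 0 0 0 0.12 0; 0 0 0 0 0.12 0; 0 0 0 0 0.12 0; 0 0 0 0 0.12 0")

```text
time: 17.35
tool_pos: [0.4303, 0.1133, 0.1799]
ee_rot: [3.14, -0.605, -0.011]
wrist_force: [-0.3, 0.1, -0.6]
width: 0.0565
```

```bash
cat >> h.py <<'E'
def tilt(a,yaw=-.011): return R.from_matrix(R.from_euler('z',yaw).as_matrix()@R.from_euler('x',np.pi).as_matrix()@R.from_euler('y',a).as_matrix()).as_euler('xyz')
E
python3 - <<'E'
from h import *
np.set_printoptions(precision=3,suppress=True)
print(get_obs()["tool_pos"],get_obs()["joint_positions"],inc([.489,-.1252,.113],tilt(.6)))
E
```

```text
[0.43  0.113 0.18 ] [ 0.245 -0.604  2.082 -0.165  1.08   1.861] (array([ 1.24 , 23.775,  9.021]), array([ 0.001, -0.005, -0.   ]))
```

Emit:
step_arm(increments="0.2 4 1.5 0 0 0; 0.2 4 1.5 0 0 0; 0.2 4 1.5 0 0 0; 0.2 4 1.5 0 0 0; 0.2 4 1.5 0 0 0")

```text
time: 17.85
tool_pos: [0.4782, -0.0887, 0.1229]
ee_rot: [3.14, -0.6, -0.011]
wrist_force: [0.8, 1.4, 0.8]
width: 0.0563
```

Emit:
step_arm(increments="0.2 3.8 1.5 0 0 0; 0 0 0 0 0 0; 0 0 0 0 0 0; 0 0 0 0 0 0")

```text
time: 18.25
tool_pos: [0.4882, -0.1236, 0.1118]
ee_rot: [3.141, -0.6, -0.009]
wrist_force: [1.1, -0.9, 0.2]
width: 0.0564
```

```bash
python3 - <<'E'
from h import *
np.set_printoptions(precision=3,suppress=True)
print(get_obs()["tool_pos"],inc([.5287,-.1252,.0555],tilt(.6)))
cv2.imwrite("pics/p8.png",cv2.resize(snapshot("side")[70:255,260:400],None,fx=3,fy=3,interpolation=cv2.INTER_CUBIC)[:,:,::-1])
E
```

```text
[ 0.488 -0.124  0.112] (array([0.172, 0.126, 6.932]), array([-0.001,  0.   ,  0.001]))
```

View pics/p8.png

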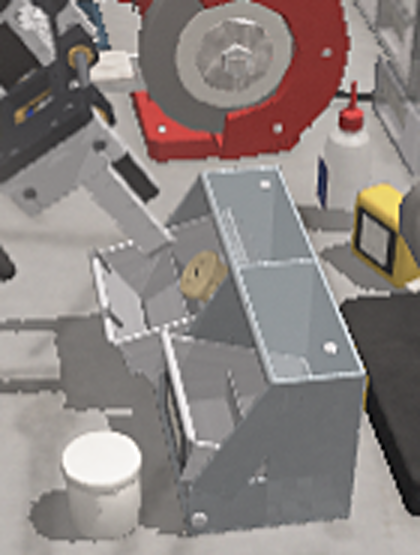

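The tilted fingers (tip 165,240) point at the brass head (203,275). Advancing along the tool axis.

Emit:
step_arm(increments="0.15 0.12 2 0 0 0; 0 0 2 0 0 0; 0 0 1 0 0 0; 0 0 1 0 0 0; 0 0 0.5 0 0 0")

```text
time: 18.8
tool_pos: [0.5267, -0.1248, 0.0584]
ee_rot: [3.142, -0.6, -0.009]
wrist_force: [-0.1, -0.1, 0.2]
width: 0.0568
```

Emit:
step_arm(increments="0 0 0.4 0 0 0; 0 0 0 0 0 0; 0 0 0 0 0 0")

```text
time: 19.1
tool_pos: [0.5288, -0.1258, 0.0559]
ee_rot: [3.141, -0.601, -0.01]
wrist_force: [-0.5, -0.2, 0.3]
width: 0.0562
```

Emit:
step_arm(increments="0 0 0 0 0 0; 0 0 0 0 0 0; 0 0 0 0 0 0; 0 0 0 0 0 0", claw=1)

```text
time: 19.5
tool_pos: [0.5287, -0.1258, 0.0557]
ee_rot: [3.141, -0.6, -0.01]
wrist_force: [-0.1, 0.1, 0.4]
width: 0.0331
```

Emit:
step_arm(increments="0 0 0 0 0 0; 0 0 0 0 0 0; 0 0 0 0 0 0")

```text
time: 19.8
tool_pos: [0.5288, -0.1258, 0.0556]
ee_rot: [3.141, -0.6, -0.01]
wrist_force: [-1.5, 0.8, 0.9]
width: 0.033
```

Emit:
step_arm(increments="0 0 -0.5 0 0 0; 0 0 -1 0 0 0; 0 0 -2 0 0 0; 0 0 -3 0 0 0; 0 0 -3 0 0 0")

```text
time: 20.3
tool_pos: [0.4736, -0.1246, 0.1341]
ee_rot: [-3.141, -0.598, -0.01]
wrist_force: [0.2, 0.4, -0.7]
width: 0.0333
```

Emit:
step_arm(increments="0 0 -3 0 0 0; 0 0 -3 0 0 0; 0 0 -2 0 0 0; 0 0 0 0 0 0; 0 0 0 0 0 0")

```text
time: 20.8
tool_pos: [0.4296, -0.1248, 0.1997]
ee_rot: [3.141, -0.6, -0.01]
wrist_force: [0.2, 0.4, -1.9]
width: 0.0334
```

```bash
python3 - <<'E'
from h import *
np.set_printoptions(precision=3,suppress=True)
o=get_obs();print(o["tool_pos"],o["wrist_force"],o["width"],inc([.45,-.3,.2],tilt(.6)))
p=proj("side",o["tool_pos"]);print(p);u,v=p.astype(int)
cv2.imwrite("pics/p9.png",cv2.resize(snapshot("side")[v-50:v+50,u-60:u+60],None,fx=5,fy=5,interpolation=cv2.INTER_CUBIC)[:,:,::-1])
E
```

```text
[ 0.43  -0.125  0.2  ] [ 0.155  0.375 -1.926] 0.033369080373471 (array([ 1.852, 17.496,  1.251]), array([ 0.001, -0.   ,  0.   ]))
[279.571 106.089]
```

View pics/p9.png

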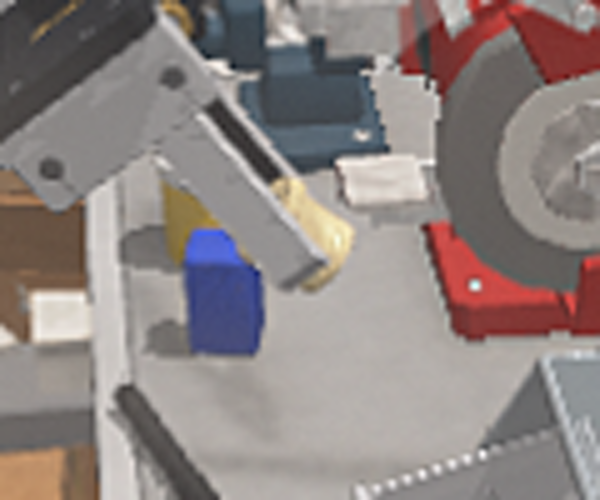

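The brass is held between the pads (foot end near 345,250), though its lean in the grip isn't clear from this angle. I'll bring the tool upright and check above the block.

Emit:
step_arm(increments="0 0 0 0 -0.12 0; 0 0 0 0 -0.12 0; 0 0 0 0 -0.12 0; 0 0 0 0 -0.12 0; 0 0 0 0 -0.12 0")

```text
time: 21.35
tool_pos: [0.4303, -0.124, 0.1985]
ee_rot: [-3.141, 0.006, -0.009]
wrist_force: [-0.4, -0.6, -1.2]
width: 0.0332
```

Emit:
step_arm(increments="1.65 4.1 0 0 0 0; 1.65 4.1 0 0 0 0; 1.65 4.1 0 0 0 0; 1.65 4.1 0 0 0 0; 1.65 4.1 0 0 0 0")

```text
time: 21.85
tool_pos: [0.5111, -0.3313, 0.1968]
ee_rot: [-3.139, 0.003, -0.009]
wrist_force: [1.3, 0.8, -0.7]
width: 0.0334
```

Emit:
step_arm(increments="1.65 4.1 1 0 0 0; 0 0 3 0 0 0; 0 0 3 0 0 0; 0 0 2 0 0 0; 0 0 0 0 0 0")

```text
time: 22.35
tool_pos: [0.5242, -0.369, 0.1021]
ee_rot: [-3.133, 0.01, -0.009]
wrist_force: [-0.5, 0.0, -1.4]
width: 0.0331
```

Emit:
step_arm(increments="0 0 0 0 0 0; 0 0 0 0 0 0")

```text
time: 22.55
tool_pos: [0.5273, -0.372, 0.1111]
ee_rot: [3.14, -0.002, -0.01]
wrist_force: [-0.1, -0.4, -1.1]
width: 0.0333
```

```bash
python3 - <<'E'
from h import *
np.set_printoptions(precision=3,suppress=True)
o=get_obs();print(o["tool_pos"],o["wrist_force"],o["width"],inc([.526,-.374,.06],tilt(0)))
p=proj("side",o["tool_pos"]);print(p);u,v=p.astype(int)
s=8;x0,y0=u-50,v-40
img=cv2.resize(snapshot("side")[y0:v+35,x0:u+50],None,fx=s,fy=s,interpolation=cv2.INTER_CUBIC)[:,:,::-1].copy()
Rt=rot(o["ee_rot"]);th=np.linspace(0,6.28,40)
for a,col in((0,(0,255,0)),(.2,(0,0,255))):
  M=Rt@R.from_euler('y',a).as_matrix()   # lean about tool y, centred on grasp
  for z,r in((-.019,.0175),(.011,.014)):
    C=[o["tool_pos"]+Rt@[0,0,-.012]+M@[r*np.cos(t),r*np.sin(t),z+.012] for t in th]
    Q=((np.array([proj("side",c) for c in C])-[x0,y0]+.5)*s-.5).astype(int);cv2.polylines(img,[Q],True,col,1)
cv2.imwrite("pics/p10.png",img)
E
```

```text
[ 0.527 -0.372  0.111] [-0.115 -0.447 -1.13 ] 0.033261458168474846 (array([-0.141,  0.198,  5.111]), array([ 0.001, -0.002,  0.001]))
[360.812 228.91 ]
```

View pics/p10.png

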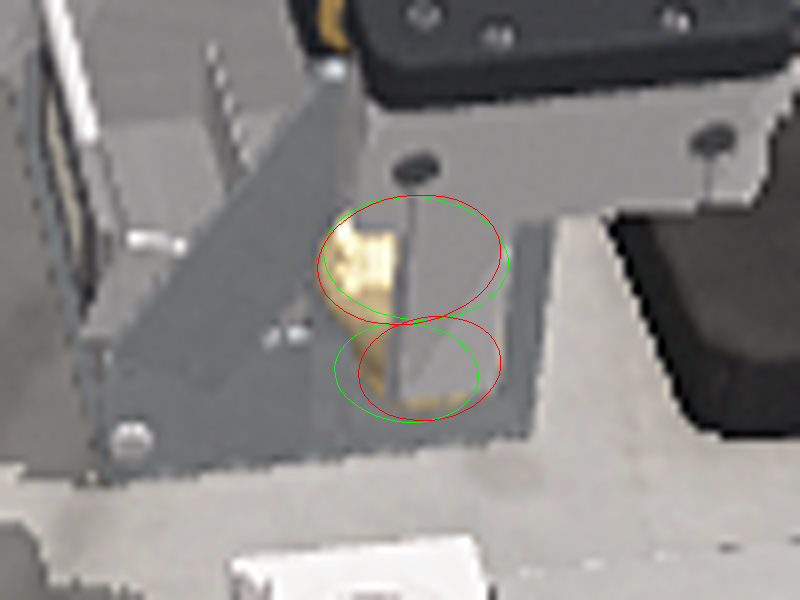

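The cylinder leans 0.2–0.3 rad in the grip: head edge at (322,265), foot edge at (380,395), nearer the red outline than the green. I'll turn the tool back by 0.24 and check again.

Emit:
step_arm(increments="0 0 0 0 -0.12 0; 0 0 0 0 -0.12 0; 0 0 0 0 0 0; 0 0 0 0 0 0")

```text
time: 23.0
tool_pos: [0.5273, -0.3717, 0.11]
ee_rot: [3.141, 0.238, -0.009]
wrist_force: [-0.0, -0.5, -1.5]
width: 0.0332
```

```bash
python3 - <<'E'
from h import *
np.set_printoptions(precision=3,suppress=True)
o=get_obs();print(o["tool_pos"],o["ee_rot"])
u,v=proj("side",o["tool_pos"]).astype(int)
s=8;x0,y0=u-40,v-40
raw=snapshot("side")[y0:v+50,x0:u+45]
h=cv2.cvtColor(raw,cv2.COLOR_RGB2HSV);m=(h[...,0]>12)&(h[...,0]<32)&(h[...,1]>60)
for r in range(15,50):
  c=np.where(m[r,10:50])[0]+10
  if len(c): print(r+y0,c.min()+x0,c.max()+x0,end='; ')
img=cv2.resize(raw,None,fx=s,fy=s,interpolation=cv2.INTER_CUBIC)[:,:,::-1].copy()
Rt=rot(o["ee_rot"]);th=np.linspace(0,6.28,40)
for a,col in((.24,(0,255,0)),(.34,(0,0,255))):
  M=Rt@R.from_euler('y',a).as_matrix()
  for z,r in((-.021,.0175),(.009,.014)):
    C=[o["tool_pos"]+Rt@[0,0,-.012]+M@[r*np.cos(t),r*np.sin(t),z+.012] for t in th]
    Q=((np.array([proj("side",c) for c in C])-[x0,y0]+.5)*s-.5).astype(int);cv2.polylines(img,[Q],True,col,1)
cv2.imwrite("pics/p11.png",img[:600])
E
```

```text
[ 0.527 -0.372  0.11 ] [ 3.141  0.238 -0.009]
212 359 366; 213 357 366; 214 356 366; 215 354 365; 216 354 365; 217 353 365; 218 352 364; 219 352 364; 220 352 362; 221 352 363; 222 352 363; 223 353 362; 224 353 362; 225 354 361; 226 354 361; 227 354 361; 228 354 360; 229 354 360; 230 354 359; 231 354 359; 232 353 359; 233 354 358; 234 354 358; 235 355 357; 236 355 357; 237 357 357; 238 358 366;
```

View pics/p11.png

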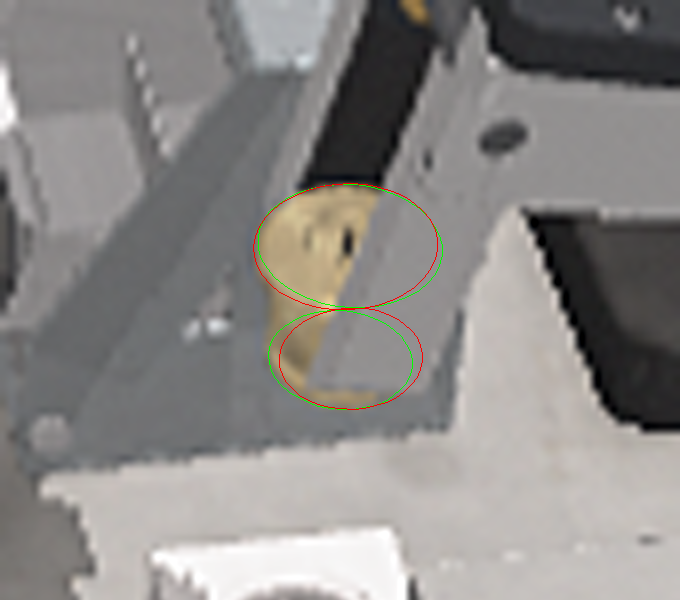

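The green outline (lean 0.24) matches brass at the left edge and foot, so the cylinder is now upright. Moving over the bore and lowering.

Emit:
step_arm(increments="-0.41 0.23 0.1 0 0 0; 0.71 0 2.91 0 0 0; 0.48 0 1.94 0 0 0; 0.36 0 1.46 0 0 0; 0 0 0 0 0 0")

```text
time: 23.55
tool_pos: [0.5201, -0.3734, 0.0432]
ee_rot: [-3.139, 0.243, -0.011]
wrist_force: [-0.3, 0.8, -2.0]
width: 0.0331
```

Emit:
step_arm(increments="0 0 0 0 0 0; 0 0 0 0 0 0")

```text
time: 23.75
tool_pos: [0.5228, -0.3747, 0.0469]
ee_rot: [3.139, 0.237, -0.011]
wrist_force: [0.4, -0.3, -0.4]
width: 0.0334
```

```bash
python3 - <<'E'
from h import *
np.set_printoptions(precision=3,suppress=True)
o=get_obs();print(o["tool_pos"],o["ee_rot"],inc([.5231,-.374,.0275],o["ee_rot"])[0])
u,v=proj("side",o["tool_pos"]).astype(int)
s=8;x0,y0=u-40,v-40
img=cv2.resize(snapshot("side")[y0:v+35,x0:u+45],None,fx=s,fy=s,interpolation=cv2.INTER_CUBIC)[:,:,::-1].copy()
f=o["tool_pos"]+[.0029,0,0];th=np.linspace(0,6.28,40)
for c,z,r,col in((f,o["tool_pos"][2]-.0093,.014,(0,255,0)),(np.array([.526,-.374,0]),.024,.017,(0,0,255))):
    Q=((np.array([proj("side",[c[0]+r*np.cos(t),c[1]+r*np.sin(t),z]) for t in th])-[x0,y0]+.5)*s-.5).astype(int);cv2.polylines(img,[Q],True,col,1)
cv2.imwrite("pics/p12.png",img[:600])
E
```

```text
[ 0.523 -0.375  0.047] [ 3.139  0.237 -0.011] [ 0.482 -0.078  1.879]
```

View pics/p12.png

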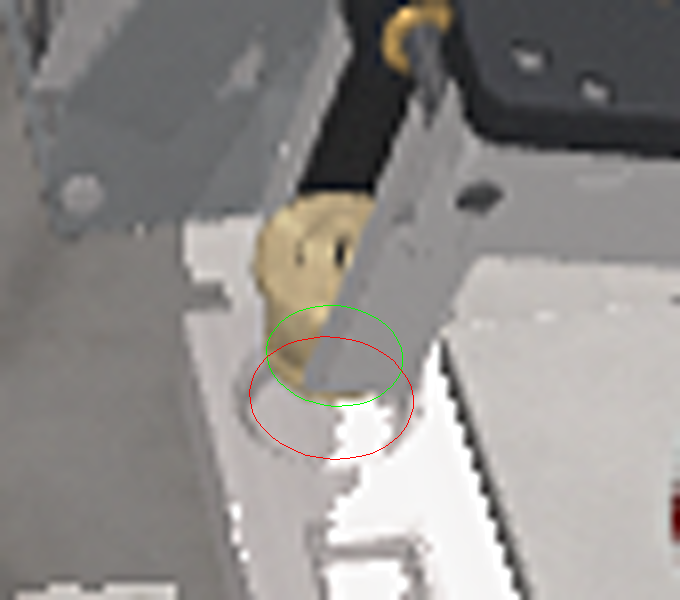

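The drawn bore (red) sits on the visible bore mouth to within a millimetre, with the foot above it. Lowering in.

Emit:
step_arm(increments="0.17 0 0.68 0 0 0; 0.1 0 0.4 0 0 0; 0.1 0 0.4 0 0 0; 0.1 -0.05 0.4 0 0 0; 0 0 0 0 0 0")

```text
time: 24.3
tool_pos: [0.5224, -0.3738, 0.0267]
ee_rot: [3.141, 0.239, -0.01]
wrist_force: [-1.5, 0.1, 2.1]
width: 0.0334
```

Emit:
step_arm(increments="0 0 0 0 0 0; 0 0 0 0 0 0")

```text
time: 24.5
tool_pos: [0.5224, -0.3737, 0.0264]
ee_rot: [3.141, 0.239, -0.01]
wrist_force: [-1.2, -0.6, 4.4]
width: 0.0332
```

Emit:
step_arm(increments="0 0 0 0 0 0; 0 0 0 0 0 0; 0 0 0 0 0 0; 0 0 0 0 0 0", claw=-0.2)

```text
time: 24.9
tool_pos: [0.5224, -0.3738, 0.0265]
ee_rot: [3.141, 0.239, -0.01]
wrist_force: [-2.5, -0.5, 6.5]
width: 0.0562
```

Emit:
step_arm(increments="0 0 -1 0 0 0; 0 0 -2 0 0 0; 0 0 -4 0 0 0; 0 0 -4 0 0 0; 0 0 -4 0 0.12 0")

```text
time: 25.4
tool_pos: [0.5605, -0.3725, 0.1677]
ee_rot: [-3.138, 0.122, -0.007]
wrist_force: [0.7, -1.6, -0.5]
width: 0.0562
```

Emit:
step_arm(increments="-3 -3 0 0 0.12 0; -3 -3.5 0 0 0 0; -3 -3.5 0 0 0 0; -3 -3.5 0 0 0 0; 0 -3 0 0 0 0")

```text
time: 25.9
tool_pos: [0.4373, -0.2063, 0.1749]
ee_rot: [3.142, 0.003, -0.012]
wrist_force: [0.5, -0.4, 0.3]
width: 0.0565
```

```bash
python3 - <<'E'
from h import *
np.set_printoptions(precision=3,suppress=True)
o=get_obs();print(o["tool_pos"],o["ee_rot"])
a=cv2.resize(snapshot("side")[200:330,320:420],None,fx=4,fy=4,interpolation=cv2.INTER_CUBIC)
b=cv2.resize(snapshot("top")[150:230,345:445],None,fx=4,fy=4,interpolation=cv2.INTER_CUBIC)
w=np.zeros((520,800,3),np.uint8);w[:,:400]=a;w[:320,400:]=b;w=w[:,:,::-1].copy()
th=np.linspace(0,6.28,40)
Q=((np.array([proj("side",[.526+.0175*np.cos(t),-.374+.0175*np.sin(t),.044]) for t in th])-[320,200]+.5)*4-.5).astype(int);cv2.polylines(w,[Q],True,(0,0,255),1)
cv2.imwrite("pics/p13.png",w)
E
```

```text
[ 0.437 -0.206  0.175] [ 3.142  0.003 -0.012]
```

View pics/p13.png

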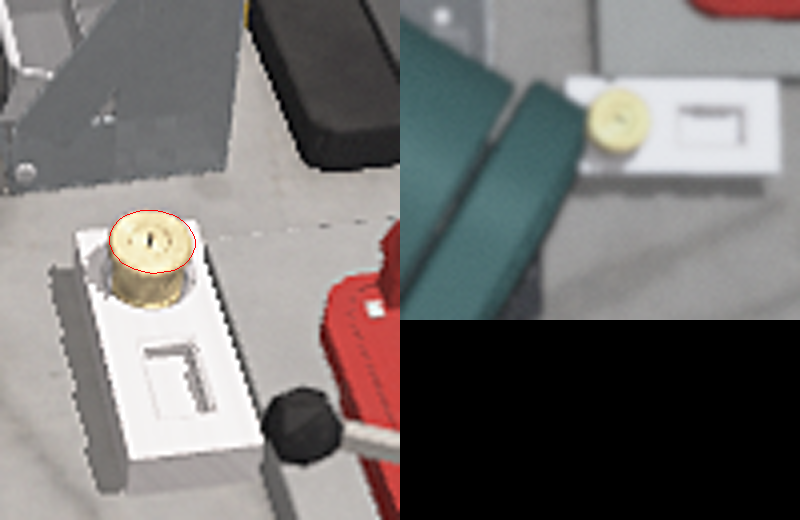

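The cylinder is seated upright: its head lies exactly on the predicted ellipse for 20 mm above the block. Now shutting the bin.

Emit:
step_arm(increments="-1.3 -4 0 0 0 0; 0 -4 0 0 0 0; 0 0 0 0 0 0; 0 0 0 0 0 0; 0 0 0 0 0 0", claw=1)

```text
time: 26.5
tool_pos: [0.4285, -0.129, 0.175]
ee_rot: [3.141, 0.002, -0.011]
wrist_force: [-0.2, 0.2, 0.9]
width: 0.02
```

Emit:
step_arm(increments="0 0 4.5 0 0 0; 0 0 4.5 0 0 0; 0 0 3 0 0 0; 0 0 2 0 0 0; 0 0 0 0 0 0")

```text
time: 27.0
tool_pos: [0.4251, -0.1281, 0.0313]
ee_rot: [-3.139, 0.009, -0.012]
wrist_force: [-0.4, 1.1, 0.8]
width: 0.0001
```

Emit:
step_arm(increments="0.5 0 0 0 0 0; 0.5 0 0 0 0 0; 0.3 0 0 0 0 0; 0.3 0 0 0 0 0; 0.3 0 0 0 0 0")

```text
time: 27.5
tool_pos: [0.4454, -0.1291, 0.0374]
ee_rot: [3.14, 0.006, -0.01]
wrist_force: [-8.1, -0.9, 7.1]
width: 0.0005
```

Emit:
step_arm(increments="0.4 0 0 0 0 0; 0.4 0 0 0 0 0; 0.4 0 0 0 0 0; 0.4 0 0 0 0 0; 0.4 0 0 0 0 0")

```text
time: 28.0
tool_pos: [0.4676, -0.1286, 0.0356]
ee_rot: [3.141, 0.0, -0.01]
wrist_force: [-3.3, -0.2, 2.2]
width: 0.0002
```

Emit:
step_arm(increments="0.3 0 0 0 0 0; 0.2 0 0 0 0 0; 0.2 0 0 0 0 0; 0 0 0 0 0 0")

```text
time: 28.4
tool_pos: [0.4706, -0.1284, 0.0351]
ee_rot: [3.142, 0.01, -0.01]
wrist_force: [-12.5, -0.6, 9.9]
width: 0.0006
```

Emit:
step_arm(increments="0.2 0 0 0 0 0; 0.2 0 0 0 0 0; 0 0 0 0 0 0")

```text
time: 28.7
tool_pos: [0.4705, -0.1284, 0.035]
ee_rot: [-3.141, 0.019, -0.01]
wrist_force: [-24.3, 0.1, 18.7]
width: 0.0002
```

Emit:
step_arm(increments="-1 0 0 0 0 0; -1.5 0 0 0 0 0; 0 0 -4 0 0 0; 0 0 -5 0 0 0; 0 0 -4 0 0 0")

```text
time: 29.2
tool_pos: [0.4541, -0.1281, 0.167]
ee_rot: [3.141, -0.002, -0.01]
wrist_force: [0.8, -0.4, -0.4]
width: 0.0003
```

Emit:
step_arm(increments="-0.73 -4.8 0 0 0 0; -0.73 -4.8 0 0 0 0; -0.73 -4.8 0 0 0 0; -0.73 -4.8 0 0 0 0; -0.73 -4.8 0 0 0 0", claw=-0.4)

```text
time: 29.7
tool_pos: [0.4193, 0.1146, 0.1651]
ee_rot: [-3.14, -0.001, -0.01]
wrist_force: [-0.1, -0.1, -0.6]
width: 0.0367
```

Emit:
step_arm(increments="-0.73 -4.8 0 0 0 0; 0 0 0 0 0 0.1; 0 0 0 0 0 0; 0 0 0 0 0 0")

```text
time: 30.1
tool_pos: [0.4125, 0.1604, 0.1649]
ee_rot: [-3.141, 0.001, -0.108]
wrist_force: [0.4, 0.6, 0.7]
width: 0.0653
```

```bash
python3 - <<'E'
from h import *
np.set_printoptions(precision=3,suppress=True)
print(get_obs()["tool_pos"],inc([.4097,.1596,.0237],tilt(0,-.11)))
a=cv2.resize(snapshot("top")[138:248,245:375],None,fx=3.5,fy=3.5,interpolation=cv2.INTER_CUBIC)
b=cv2.resize(snapshot("side")[60:255,250:390],None,fx=2.3,fy=2.3,interpolation=cv2.INTER_CUBIC)
w=np.zeros((max(a.shape[0],b.shape[0]),a.shape[1]+b.shape[1],3),np.uint8);w[:a.shape[0],:a.shape[1]]=a;w[:b.shape[0],a.shape[1]:]=b
cv2.imwrite("pics/p14.png",w[:,:,::-1])
E
```

```text
[0.413 0.16  0.165] (array([-0.263,  0.118, 14.116]), array([-0.   ,  0.001,  0.002]))
```

View pics/p14.png

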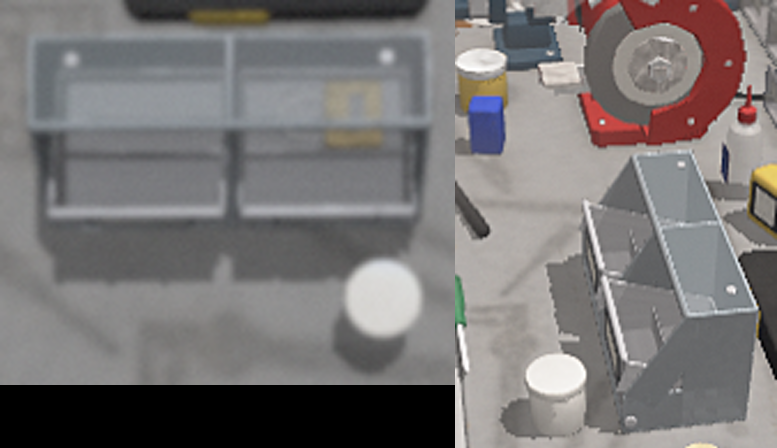

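The left bin is shut, its rim in line with the right one, and the pot is untouched. Fetching the tub.

Emit:
step_arm(increments="-0.25 0.1 4 0 0 0; 0 0 4 0 0 0; 0 0 3 0 0 0; 0 0 2 0 0 0; 0 0 1 0 0 0")

```text
time: 30.7
tool_pos: [0.4082, 0.1581, 0.0227]
ee_rot: [3.14, 0.005, -0.112]
wrist_force: [-0.3, -0.2, -0.4]
width: 0.0661
```

Emit:
step_arm(increments="0 0 0 0 0 0; 0 0 0 0 0 0")

```text
time: 30.9
tool_pos: [0.4104, 0.1593, 0.026]
ee_rot: [-3.141, -0.0, -0.111]
wrist_force: [1.1, 0.2, -0.0]
width: 0.0656
```

Emit:
step_arm(increments="0 0 0 0 0 0; 0 0 0 0 0 0; 0 0 0 0 0 0; 0 0 0 0 0 0; 0 0 0 0 0 0", claw=1)

```text
time: 31.4
tool_pos: [0.4096, 0.1597, 0.0254]
ee_rot: [-3.141, 0.001, -0.11]
wrist_force: [-0.5, 1.0, 1.5]
width: 0.0358
```

Emit:
step_arm(increments="0 0 0 0 0 0; 0 0 0 0 0 0; 0 0 0 0 0 0")

```text
time: 31.7
tool_pos: [0.4096, 0.1597, 0.0255]
ee_rot: [-3.141, 0.001, -0.11]
wrist_force: [-1.1, -0.4, 3.6]
width: 0.0357
```

Emit:
step_arm(increments="0 0 -2 0 0 0; 0 0 -3 0 0 0; 0 2 -2 0 0 0; 0 3 0 0 0 0; 1 4 0 0 0 0")

```text
time: 32.2
tool_pos: [0.409, 0.069, 0.0953]
ee_rot: [-3.141, 0.001, -0.107]
wrist_force: [1.1, -0.3, -0.8]
width: 0.0357
```

Emit:
step_arm(increments="1 4 0 0 0 0; 1 4 0 0 0 0; 1 4 0 0 0 0; 1 4 0 0 0 0; 1.1 4 0 0 0 0")

```text
time: 32.7
tool_pos: [0.4375, -0.137, 0.0942]
ee_rot: [-3.141, 0.003, -0.11]
wrist_force: [0.8, 0.5, -1.5]
width: 0.0352
```

Emit:
step_arm(increments="0 3 0 0 0 0; 0 1.3 0 0 0 0; 0 0 0 0 0 0; 0 0 0 0 0 0")

```text
time: 33.1
tool_pos: [0.4332, -0.1771, 0.0945]
ee_rot: [-3.14, 0.002, -0.11]
wrist_force: [-0.2, 0.2, -0.4]
width: 0.0355
```

Emit:
step_arm(increments="0 0.1 2.5 0 0 0; 0 0 2 0 0 0; 0 0 1.2 0 0 0; 0 0 0.8 0 0 0; 0 0 0.3 0 0 0")

```text
time: 33.6
tool_pos: [0.4331, -0.1782, 0.0264]
ee_rot: [-3.141, 0.002, -0.109]
wrist_force: [-0.2, -0.0, -0.5]
width: 0.0357
```

Emit:
step_arm(increments="0 0 0 0 0 0; 0 0 0 0 0 0; 0 0 0.1 0 0 0; 0 0 0 0 0 0")

```text
time: 34.0
tool_pos: [0.4336, -0.1794, 0.0265]
ee_rot: [3.141, 0.001, -0.11]
wrist_force: [-0.0, -0.1, -1.3]
width: 0.0353
```

Emit:
step_arm(increments="0 -0.1 0.1 0 0 0; 0 0 0 0 0 0; 0 0 0 0 0 0")

```text
time: 34.3
tool_pos: [0.4337, -0.1784, 0.0255]
ee_rot: [3.141, 0.001, -0.11]
wrist_force: [-0.5, -0.6, 1.4]
width: 0.0352
```

Emit:
step_arm(increments="0 0 0 0 0 0; 0 0 0 0 0 0; 0 0 0 0 0 0; 0 0 0 0 0 0; 0 0 0 0 0 0", claw=-0.4)

```text
time: 34.8
tool_pos: [0.4333, -0.1781, 0.0249]
ee_rot: [3.142, 0.002, -0.11]
wrist_force: [-0.3, 0.4, 0.1]
width: 0.0654
```

Emit:
step_arm(increments="0 0 -2 0 0 0; 0 0 -4 0 0 0; 0 0 -4 0 0 0; 0 0 -4 0 0 0; 0 0 0 0 0 -0.1")

```text
time: 35.3
tool_pos: [0.4369, -0.1799, 0.1721]
ee_rot: [3.135, -0.01, -0.008]
wrist_force: [0.5, 0.7, 1.8]
width: 0.0658
```

Emit:
step_arm(increments="-0.28 -4.85 0 0 0 0; -0.28 -4.85 0 0 0 0; -0.28 -4.85 0 0 0 0; -0.28 -4.85 0 0 0 0; -0.28 -4.85 0 0 0 0", claw=-1)

```text
time: 35.8
tool_pos: [0.4216, 0.0662, 0.1652]
ee_rot: [-3.142, 0.001, -0.011]
wrist_force: [0.2, 0.4, -0.9]
width: 0.0938
```

Emit:
step_arm(increments="-0.28 -4.85 0 0 0 0; -0.28 -4.85 0 0 0 0; -0.28 -4.85 0 0 0 0; -0.28 -4.85 0 0 0 0; 0 0 0 0 0 0")

```text
time: 36.3
tool_pos: [0.4114, 0.2635, 0.1646]
ee_rot: [-3.14, 0.003, -0.002]
wrist_force: [-0.8, 0.2, 0.2]
width: 0.0938
```

Emit:
step_arm(increments="0 0 0 0 0 0; 0 0 0 0 0 0")

```text
time: 36.5
tool_pos: [0.4129, 0.2576, 0.1648]
ee_rot: [3.141, 0.002, -0.011]
wrist_force: [-1.3, -0.1, 0.8]
width: 0.0935
```

Emit:
step_arm(increments="0 -0.05 4.5 0 0 0; 0 0 4.5 0 0 0; 0 0 3 0 0 0; 0 0 1.5 0 0 0; 0 0 0.7 0 0 0")

```text
time: 37.0
tool_pos: [0.4117, 0.2566, 0.021]
ee_rot: [3.14, 0.005, -0.013]
wrist_force: [0.4, 0.2, -0.6]
width: 0.0939
```

Emit:
step_arm(increments="0 0 0 0 0 0; 0 0 0 0 0 0")

```text
time: 37.2
tool_pos: [0.4138, 0.2587, 0.0243]
ee_rot: [-3.141, -0.001, -0.012]
wrist_force: [-0.5, -0.3, -0.1]
width: 0.0939
```

Emit:
step_arm(increments="0 0 0 0 0 0; 0 0 0 0 0 0; 0 0 0 0 0 0; 0 0 0 0 0 0; 0 0 0 0 0 0", claw=1)

```text
time: 37.7
tool_pos: [0.4126, 0.2591, 0.0232]
ee_rot: [3.141, 0.001, -0.01]
wrist_force: [0.5, -2.0, 0.8]
width: 0.0573
```

Emit:
step_arm(increments="0 0 0 0 0 0; 0 0 0 0 0 0; 0 0 0 0 0 0")

```text
time: 38.0
tool_pos: [0.4126, 0.2592, 0.0231]
ee_rot: [-3.142, 0.001, -0.01]
wrist_force: [-1.3, 0.3, 1.6]
width: 0.0568
```

Emit:
step_arm(increments="0 0 -2 0 0 0; 0 0 -3 0 0 0; 0 2 -2 0 0 0; 0 3 0 0 0 0; 0.5 4 0 0 0 0")

```text
time: 38.5
tool_pos: [0.4166, 0.1692, 0.0934]
ee_rot: [-3.141, 0.001, -0.007]
wrist_force: [0.3, -0.2, -2.9]
width: 0.0569
```

Emit:
step_arm(increments="0.5 4 0 0 0 0; 0.5 4 0 0 0 0; 0.5 4 0 0 0 0; 0.5 4 0 0 0 0; 0.5 4 0 0 0 0")

```text
time: 39.0
tool_pos: [0.4392, -0.0327, 0.0924]
ee_rot: [-3.141, 0.002, -0.01]
wrist_force: [1.1, 0.8, -2.0]
width: 0.0571
```

Emit:
step_arm(increments="0 4 0 0 0 0; 0 2.5 0 0 0 0; 0 0 0 0 0 0; 0 0 0 0 0 0; 0 0 0 0 0 0")

```text
time: 39.5
tool_pos: [0.4388, -0.0951, 0.0925]
ee_rot: [-3.141, 0.002, -0.009]
wrist_force: [0.8, 0.8, -0.7]
width: 0.0574
```

Emit:
step_arm(increments="0 0 2.5 0 0 0; 0 0 2 0 0 0; 0 0 1.2 0 0 0; 0 0 0.8 0 0 0; 0 0 0.3 0 0 0")

```text
time: 40.0
tool_pos: [0.4387, -0.0955, 0.0243]
ee_rot: [-3.141, 0.003, -0.009]
wrist_force: [-0.0, -0.1, -1.4]
width: 0.0565
```

Emit:
step_arm(increments="0 0 0 0 0 0; 0 0 0.1 0 0 0; 0 0 0 0 0 0; 0 0 0 0 0 0")

```text
time: 40.4
tool_pos: [0.4394, -0.0964, 0.0246]
ee_rot: [3.141, 0.0, -0.01]
wrist_force: [-0.8, -0.4, -1.2]
width: 0.0575
```

Emit:
step_arm(increments="0 0 0.15 0 0 0; 0 0 0 0 0 0; 0 0 0 0 0 0")

```text
time: 40.7
tool_pos: [0.4395, -0.0964, 0.0231]
ee_rot: [3.141, 0.0, -0.01]
wrist_force: [-0.8, -0.3, 1.8]
width: 0.0572
```

Emit:
step_arm(increments="0 0 0 0 0 0; 0 0 0 0 0 0; 0 0 0 0 0 0; 0 0 0 0 0 0; 0 0 0 0 0 0", claw=-0.6)

```text
time: 41.2
tool_pos: [0.4389, -0.0962, 0.0224]
ee_rot: [3.142, 0.002, -0.01]
wrist_force: [0.1, -0.4, -0.3]
width: 0.0752
```

Emit:
step_arm(increments="0 0 -2 0 0 0; 0 0 -4 0 0 0; 0 0 -5 0 0 0; 0 0 -4 0 0 0; 0 -4.5 0 0 0 0")

```text
time: 41.7
tool_pos: [0.4437, -0.0551, 0.1796]
ee_rot: [3.136, -0.012, -0.018]
wrist_force: [-0.1, 0.5, 0.2]
width: 0.0751
```

Emit:
step_arm(increments="-0.5 -4.8 0 0 0 0; -0.5 -4.8 0 0 0 0; -0.5 -4.8 0 0 0 0; -0.5 -4.8 0 0 0 0; 0 0 0 0 0 0")

```text
time: 42.2
tool_pos: [0.4203, 0.1461, 0.1725]
ee_rot: [-3.139, 0.002, -0.001]
wrist_force: [-0.4, -1.1, -0.7]
width: 0.0749
```

```bash
python3 - <<'E'
from h import *
t=snapshot("top");s=snapshot("side");print(get_obs()["tool_pos"],get_obs()["time"])
a=cv2.resize(t[138:248,245:445],None,fx=4,fy=4,interpolation=cv2.INTER_CUBIC)
cv2.imwrite("pics/p15.png",a[:,:,::-1])
cv2.imwrite("pics/p16.png",cv2.resize(s[115:325,240:400],None,fx=2.8,fy=2.8,interpolation=cv2.INTER_CUBIC)[:,:,::-1])
E
```

```text
[0.42126211 0.1416584  0.17233686] 42.3
```

View pics/p15.png

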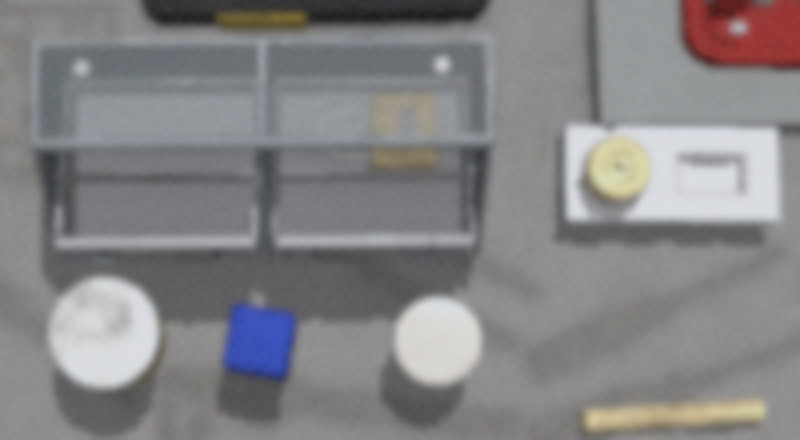

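View pics/p16.png

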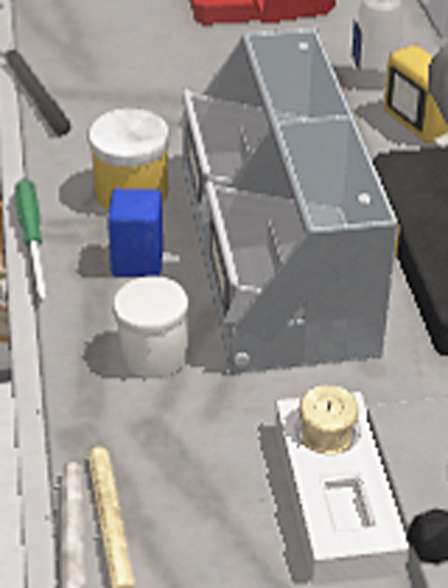

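The tin is at (104,333), against (98,333) at the start, about 3 mm off. The tub is about 1 mm off, the pot is unmoved, the left rim is in its shut position, and the cylinder is seated.

```bash
python3 -c "
from bench import *
print(close_job())"
```

```text
the job is handed in; nothing more can be done
None
```

The brass lock cylinder is seated upright in the round bore, the left bin is shut, and all three containers are upright where they stood. I handed the job in at about 42 s of the 136 s allowed.

- **Order:** With both bins shut, I set the tin and the tub aside on the left bench. I then tipped the left bin to its stop, took the cylinder out and seated it, shut the bin, and put the tub and the tin back.
- **Cylinder:** It leaned about 0.24 rad in the grip, so I corrected the tool angle before lowering it into the bore. Afterwards its head lay on the outline predicted for standing 20 mm above the block.
- **Last checks:** In the final pictures the tin is about 3 mm from where it stood and the tub about 1 mm. The pot is unmoved, and the left bin's rim is back in its shut position.
- **Forces:** The highest wrist-force reading was about 31 N, while pressing the bin shut.
- **Disagreements:** The gripper read 33 mm on the 35 mm head. During the lowering a push of about 4 to 6 N came up through the fingers just before release. Neither affected the result.

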